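# Clip the carrying rod onto a pottery tray and tip the fired buttons into its corner

### The arm

A 6-joint arm with a two-finger parallel gripper is mounted at the origin on the work surface. World frame = base frame: x ahead of the robot, y to its left, z up, the work surface at z = 0. Lengths are in m, angles in rad, forces in N, time in s.
With the tool pointing down it reaches from about 0.225 to 0.875 m from the base axis. Payload 3.4 kg.
Tool frame: the origin (TCP) lies at the very end of the fingers, on their centre line; the grasp point (between the pads) lies 19 mm behind it; z points along the fingers, y is the direction in which the jaws open and shut (so a half turn about z gives the same grasp; the last joint's range is limited). The gripper opens to 85 mm and grips with 20 to 120 N. Pads are 22 mm wide; open, the fingers measure 114 mm over their backs; the gripper's body (76 mm by 85 mm) begins 54 mm behind the grasp point. The pads swing forward as they close: fully open they stand 13 mm farther back than shut.
Start: joints at [-1.278, 0.276, 1.505, -0, 1.361, -0.121], TCP at [0.231, -0.527, 0.198] pointing down, gripper open.
Joint ranges: [-2.89, 2.89], [-0.75, 2.08], [0.22, 2.7], [-1.18, 4.32], [0.11, 2.71], [-2.7, 2.7]. Speed limits (rad/s): [2.57, 2.57, 3.14, 3.14, 3.14, 3.14].

### API

Orientations are given as a unit quaternion [w, x, y, z].
In Python, from rig import get_state, get_image, camera_model, sign_off gives the robot as it stands. The module is installed in compiled form; this text tells all that it offers.
- The arm moves only by the tool drive_tool, never from a script. Its argument "motion" is text: rows parted by semicolons, each of 7 numbers parted by spaces: the turn, a rotation vector about the tool's x, y, z in degrees, then the shift along the tool's x, y, z in m, then the opening in per cent of the stroke, from 0 (shut) to 100 (fully open). In form: wx wy wz tx ty tz hand; .... A call has 1 to 12 rows; each row shifts and turns the pose as measured when the row begins, along the tool's axes as they then stand; what a row does not reach is not made up. A row lasts 1/8 s, in which the tool goes at most 62.5 mm and 10.7 degrees, less where a joint would pass 70% of its speed; a pose out of reach is approached as far as the arm can. A call is refused whole if a number of a shift passes 0.0625 or a number of a turn 10.7, either way. A call with a gripper value outside its range is refused whole. The fingers move at their own pace and stop on an object; "newtons" is the grip in N (left out, the last holds). Time passes only in rows, so rows that do not move let the fingers close. It gives the time, the measured TCP pose, the force and the opening at its end, in the units of the state.
- get_state(): the state, without advancing time (a new reading comes with each control period).
- get_image(name): name is "scene" or "top" or "wrist"; returns (picture, depth): 384x512x3 uint8, red, green, blue; 384x512 float32, m along the optical axis (not along the pixel's ray), 0 where there is no reading.
- camera_model(name): a dict with "camera_matrix" (3x3 intrinsics, pixels), "cam_to_world" (4x4, takes a point from camera to world coordinates); the wrist camera has in their place "T_tool_cam" (4x4, takes a point from camera to tool coordinates, whose origin is the TCP and whose axes are the flange's). Camera axes: x right, y up, looking along -z (the intrinsics and any distortion apply to the point x, -y, -z); pixel columns grow to the right and rows downward; lengths in m; the calibration is good to about 2 mm. A picture is of the moment at which its call begins: read the wrist's pose just before it. camera_model takes no time and is no camera call.
- sign_off(): hands the job in, once; it reports no verdict.
The state is a dict: "clock": time; "qpos": joint angles; "qd": joint speeds; "effort": joint torques, N m; "position": TCP position; "ee_rot": TCP orientation; "contact_force": force on the tool from outside, world axes, zero at the start; "moment": the same for the moment, N m; "width": finger opening in m.
Only numpy, scipy, OpenCV 4.12 (cv2) and the standard library are available. Lean on these libraries where they do the work, as an engineer would, in place of code of your own. Each camera call takes 0.05 s, during which the arm holds its last target.

### The job

Fit the loose carrying rod to the square white tray: from above, press it down past the sprung jaws into both fork clips until it sits on the bottom of the forks and the jaws have snapped shut over it. Then lift the tray clear of the bench by the rod and tip it about 30 degrees, the corner with the broad end post going down, so that all four clay buttons slide into that corner. Finish holding the tray still in the air like that, by the rod, with no button spilled and the other things on the bench left where they stand.

Things in the scene. Friction and masses are not known exactly. Their poses are not given: they have to be found in the camera images.
- rod_center (a point): Middle of the carrying rod (the point is on its axis, half-way along; x along the rod, z up as it lies). Steel rod 12 mm in diameter, 216 mm of bare rod, with a square wooden block 30 x 30 x 20 mm on each end (256 mm overall, 120 g). It lies on the bench on its end blocks, axis 15 mm above the bench. Either end may go to either fork.
- tray: The loose square white tray, 360 g. Origin: centre of its underside; z up; x runs along a DIAGONAL, +x to the corner with the broad post. Inside 130 x 130 mm, walls 4 mm thick and 40 mm high, slippery floor 5 mm thick. At the corners x = +100 and -100 mm stand posts 8 mm thick, 52 mm high: the +x one 90 mm wide (broad), the -x one 34 mm wide (narrow), each topped by a fork clip up to 101 mm.
- fork_broad (a point): Fork clip on the broad post (tray frame 100, 0, 58 mm): where the seated rod's axis runs, 6 mm above the slot's bottom. The slot runs along the tray's x, 18 mm wide, centred on y = 0, open upwards with a mouth about 36 mm wide, 101 mm above the tray's underside. The rod's bare part lies across both forks, its end blocks outside them (4 mm play each way).
- fork_narrow (a point): The same fork clip on the narrow post (tray frame -100, 0, 58 mm). Passing both jaws takes about 5 to 8 N in all, felt from 25 mm above the seat; then it runs easily down to the bottom. When lifted, the rod first rises about 10 mm in the slots until the jaws stop it; then the tray hangs from it about 67 mm lower (underside), follows its tilt along the rod, and can swing a little about it.
- corner (a point): Inner bottom corner of the tray at the broad post (tray frame 92, 0, 5 mm): where the buttons must gather.
- foot_broad (a point): Outer foot of the broad post (tray frame 104, 0, 0 mm), the lowest point when tipped.
- foot_narrow (a point): Outer foot of the narrow post (tray frame -104, 0, 0 mm).
- jaw_broad (a joint): Sprung steel jaw in the broad post's fork, hinged on its +y side 83 mm above the tray's underside, slanting down across the slot. 0 = shut (cannot go further up), grows to 0.95 rad as it is pushed down and aside; springs back to 0 once the rod has passed it and sits on the slot's bottom.
- jaw_narrow (a joint): The same jaw in the narrow post's fork.
- button0_center (a point): Centre of a fired red-clay button, a disc 18 mm across and 10 mm high, 12 g, lying loose in the tray.
- button1_center (a point): Centre of a fired red-clay button, a disc 18 mm across and 10 mm high, 12 g, lying loose in the tray.
- button2_center (a point): Centre of a fired red-clay button, a disc 18 mm across and 10 mm high, 12 g, lying loose in the tray.
- button3_center (a point): Centre of a fired red-clay button, a disc 18 mm across and 10 mm high, 12 g, lying loose in the tray.
- cup: Bystander: raw-clay cup, 52 mm across, 55 mm high. Origin under its centre. Leave it alone.
- slip_jar: Bystander: amber jar with black cap, 48 mm across, 70 mm high. Origin under its centre. Leave it alone.
- modeller: Bystander: modelling spatula, 190 mm long, lying. Origin under its centre. Leave it alone.
- test_tile: Bystander: terracotta test tile, 90 x 60 x 8 mm. Origin under its centre. Leave it alone.
- weight: Bystander: brass weight, 44 mm across, 30 mm high. Origin under its centre. Leave it alone.

How it is judged:
By the outcome, as a careful person would: the job done as asked, in the order asked, and still so for the second after the job is handed in, while the arm keeps its last pose, push and grip.
It also fails if it takes over 54 s, if anything falls off the work surface, if the arm or the gripper's body presses on something with over 40 N, if the wrist force passes 120 N, or if a joint passes its speed limit or range.

## Working session

There is one attempt and no reset: what is moved stays moved. The work goes in short steps, Python scripts to look and compute and a tool call to move; the robot and the scene stay as the last step left them, time stands still between calls to the robot, and variables do not carry over. Pictures are saved under pics/ and viewed, and the job is handed in when it is done.

Besides the shell and the picture viewer there is one more tool, called by a JSON object that holds its "op" and its "data". drive_tool: Moves the arm, as the interface text tells. Its arguments: {"type":"object","properties":{"motion":{"type":"string"},"newtons":{"type":"number"}},"required":["motion"]}

```bash
mkdir -p pics
cat > h.py <<'E'
import numpy as np, cv2
from rig import *
def snap(n,f):
    p,d=get_image(n); cv2.imwrite(f'pics/{f}.png',p[:,:,::-1]); np.savez(f'pics/{f}.npz',p=p,d=d); return p,d
E
python3 - <<'E'
from h import *
for n in('scene','top'):
    snap(n,n+'0'); m=camera_model(n); print(n,{k:np.round(v,4).tolist() if not isinstance(v,str) else v for k,v in m.items()})
s=get_state(); print(s)
E
```

```text
scene {'camera_matrix': [[403.97, 0.0, 249.5527], [0.0, 403.97, 191.3816], [0.0, 0.0, 1.0]], 'cam_to_world': [[-0.8207, -0.3781, 0.4284, 1.0036], [0.5713, -0.5585, 0.6015, 0.6026], [0.0118, 0.7383, 0.6743, 0.7576], [0.0, 0.0, 0.0, 1.0]]}
top {'camera_matrix': [[398.5617, 0.0, 249.6763], [0.0, 398.5617, 180.5849], [0.0, 0.0, 1.0]], 'cam_to_world': [[0.0228, 0.9909, -0.1324, 0.4005], [-0.9997, 0.0221, -0.007, -0.0172], [-0.004, 0.1326, 0.9912, 1.2764], [0.0, 0.0, 0.0, 1.0]]}
{'clock': 0.1, 'qpos': array([-1.27800719e+00,  2.76535105e-01,  1.50601309e+00,  2.15841957e-05,
        1.36071591e+00, -1.21039972e-01]), 'qd': array([ 0.00204886,  0.00054905, -0.00128383, -0.00029673, -0.00201016,
        0.00047642]), 'effort': array([ 1.15826770e-03, -4.17699623e+01, -2.46405548e+01, -4.46371132e-04,
        5.88315437e-03, -1.33370827e-05]), 'position': array([ 0.23104462, -0.5259565 ,  0.19712175]), 'ee_rot': array([-8.33548821e-04,  9.78669572e-01,  2.05438970e-01, -6.11651640e-05]), 'contact_force': array([-0.76861052,  0.16294024, -0.70318115]), 'moment': array([0.02367804, 0.03089366, 0.04038932]), 'width': 0.08548644454625105}
```

View pics/scene0.png

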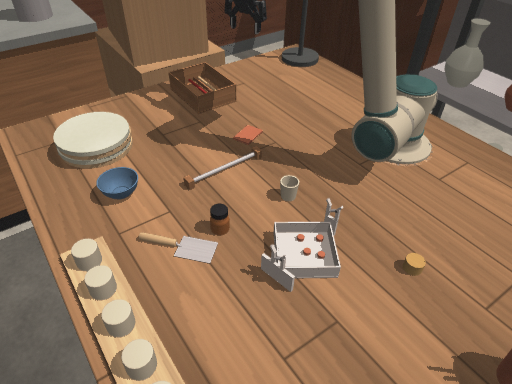

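View pics/top0.png

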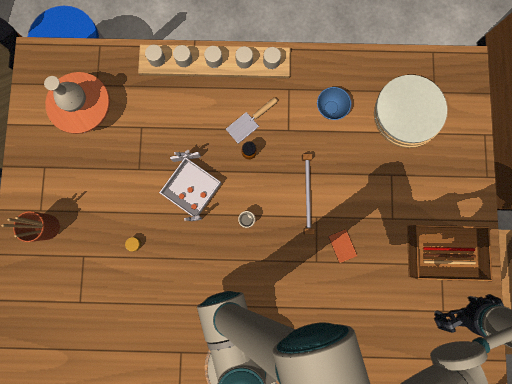

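```bash
cat >> h.py <<'E'
def world(n,u,v,z=None,d=None):
    m=camera_model(n);K=m['camera_matrix'];T=m['cam_to_world']
    r=T[:3,:3]@np.array([(u-K[0,2])/K[0,0],-(v-K[1,2])/K[1,1],-1]); o=T[:3,3]
    t=d if d is not None else (z-o[2])/r[2]
    return o+t*r
E
python3 - <<'E'
from h import *
z=np.load('pics/top0.npz');p=z['p'];d=z['d']
a=cv2.resize(p[140:240,140:260],None,fx=6.5,fy=6,interpolation=cv2.INTER_CUBIC)
cv2.imwrite('pics/t_c.png',a[:,:,::-1])
q=np.load('pics/scene0.npz')['p']
a=cv2.resize(q[190:300,250:360],None,fx=5.4,fy=5.4,interpolation=cv2.INTER_CUBIC)
cv2.imwrite('pics/s_c.png',a[:,:,::-1])
a=cv2.resize(p[140:240,250:350],None,fx=6,fy=6,interpolation=cv2.INTER_CUBIC)
cv2.imwrite('pics/r_c.png',a[:,:,::-1])
print(camera_model('wrist'))
E
```

```text
{'camera_matrix': array([[301.05838292,   0.        , 258.08363563],
       [  0.        , 301.05838292, 189.77652055],
       [  0.        ,   0.        ,   1.        ]]), 'T_tool_cam': array([[-6.89244347e-04,  9.54534454e-01,  2.98099817e-01,
         7.50691681e-02],
       [ 9.99999495e-01,  4.40037388e-04,  9.03097336e-04,
         1.68636547e-03],
       [ 7.30862458e-04,  2.98100289e-01, -9.54534276e-01,
        -1.76340596e-01],
       [ 0.00000000e+00,  0.00000000e+00,  0.00000000e+00,
         1.00000000e+00]])}
```

View pics/t_c.png

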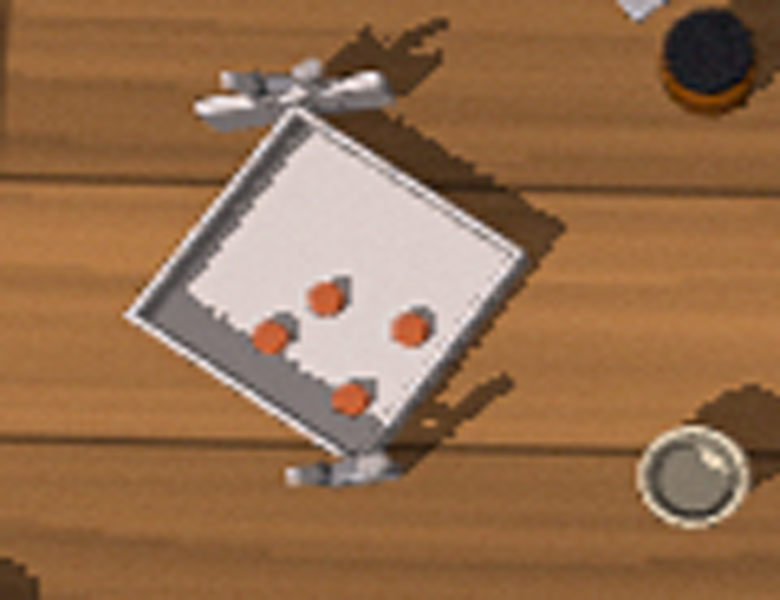

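View pics/s_c.png

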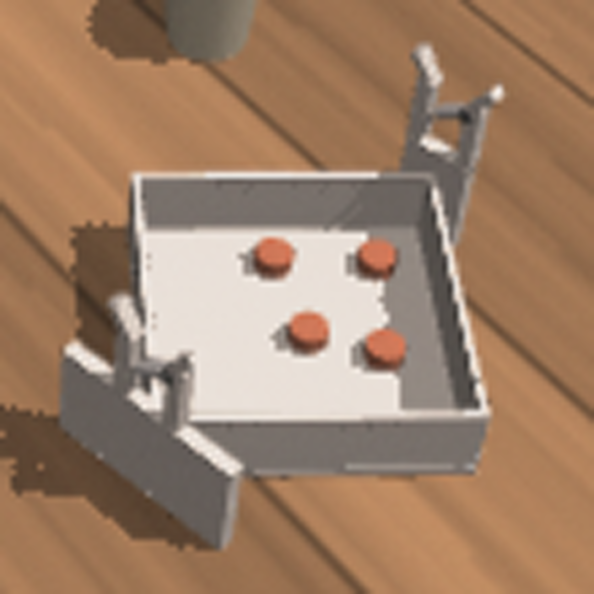

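View pics/r_c.png

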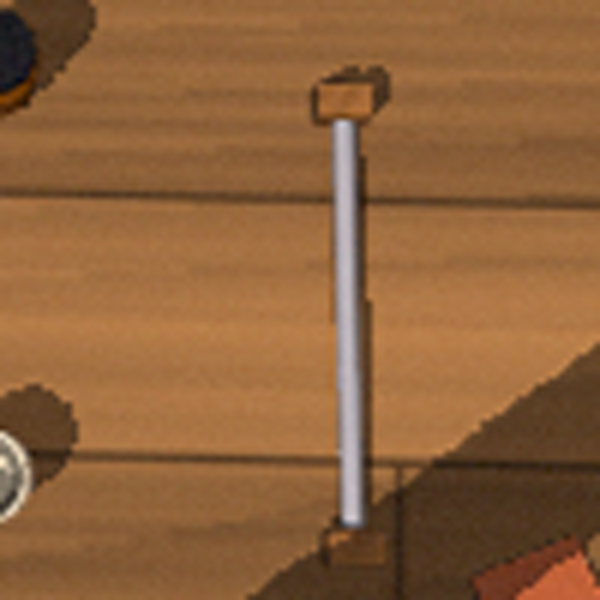

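Run:
```python
from h import *
r=[world('top',307.3,160,.015),world('top',308.7,227.5,.015)]
print(r,np.linalg.norm(r[0]-r[1]),(r[0]+r[1])/2,np.degrees(np.arctan2(*(r[0]-r[1])[[1,0]])))
c=[world('top',*q,.04) for q in((185.5,158.3),(220.5,182.5),(193.8,216.3),(159.7,192.5))]
print(np.round(c,4),np.mean(c,0))
for i in range(4): print(np.linalg.norm(c[i]-c[i-1]))
print(np.degrees(np.arctan2(*(c[0]-c[2])[[1,0]])),np.degrees(np.arctan2(*(c[1]-c[3])[[1,0]])))
s=get_state()
from scipy.spatial.transform import Rotation as R
print(R.from_quat(s['ee_rot'],scalar_first=True).as_matrix().round(3))
```

```text
[array([ 0.63987222, -0.19190847,  0.015     ]), array([ 0.42448245, -0.19708612,  0.015     ])] 0.2154519933348356 [ 0.53217734 -0.19449729  0.015     ] 1.3770408375346685
[[0.6321 0.1956 0.04  ]
 [0.5576 0.0827 0.04  ]
 [0.4504 0.1619 0.04  ]
 [0.5219 0.2714 0.04  ]] [0.54050986 0.17786706 0.04      ]
0.13369789646774966
0.13530697731485336
0.1333257816731405
0.1308173293619235
10.519215747629657 -79.29538766289757
[[ 0.916  0.402 -0.   ]
 [ 0.402 -0.916  0.002]
 [ 0.    -0.002 -1.   ]]
```

{"op": "drive_tool", "data": {"motion": "0 0 7.4 0 0 0 100; 0 0 7.4 0 0 0 100; 0 0 7.4 0 0 0 100; 0 0 0 0.038 -0.04 0 100; 0 0 0 0.038 -0.04 0 100; 0 0 0 0.038 -0.04 0 100; 0 0 0 0.038 -0.04 0 100; 0 0 0 0.038 -0.04 0 100; 0 0 0 0.038 -0.04 0 100; 0 0 0 0.038 -0.04 0 100; 0 0 0 0.038 -0.04 0 100"}}

```text
clock: 1.48
position: [0.5367, -0.1949, 0.1927]
ee_rot: [-0.004, 1.0, 0.002, -0.002]
contact_force: [-0.3, -0.4, 0.6]
width: 0.085
```

```bash
cat >> h.py <<'E'
from scipy.spatial.transform import Rotation as R
def tool():
    s=get_state(); T=np.eye(4); T[:3,:3]=R.from_quat(s['ee_rot'],scalar_first=True).as_matrix(); T[:3,3]=s['position']; return T
def wworld(T,u,v,z):
    m=camera_model('wrist');K=m['camera_matrix'];C=T@m['T_tool_cam']
    r=C[:3,:3]@np.array([(u-K[0,2])/K[0,0],-(v-K[1,2])/K[1,1],-1]); o=C[:3,3]
    return o+(z-o[2])/r[2]*r
E
python3 - <<'E'
from h import *
T=tool(); snap('wrist','w1'); np.save('pics/w1T.npy',T); print(T.round(4))
E
```

```text
[[ 1.      0.0041 -0.0047  0.5367]
 [ 0.0041 -1.      0.0073 -0.1949]
 [-0.0047 -0.0073 -1.      0.1927]
 [ 0.      0.      0.      1.    ]]
```

View pics/w1.png

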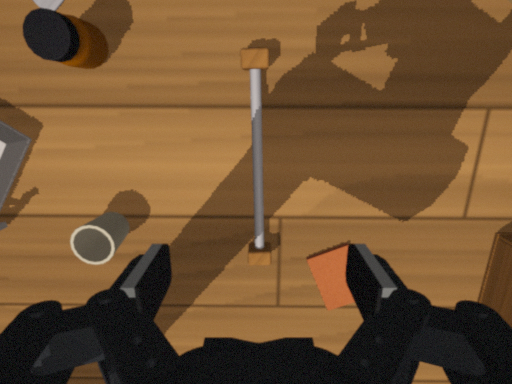

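Run:
```python
from h import *
p=np.load('pics/w1.npz')['p']; T=np.load('pics/w1T.npy')
hsv=cv2.cvtColor(p,cv2.COLOR_RGB2HSV)
m=((hsv[...,1]<70)).astype(np.uint8); m[:,:240]=0;m[:,275:]=0;m[255:]=0;m[:60]=0
pts=np.argwhere(m)
n,l,st,c=cv2.connectedComponentsWithStats(m);k=1+st[1:,4].argmax();print(st[k])
ys=np.argwhere(l==k)
top,bot=ys[:,0].min(),ys[:,0].max()+1
f=np.polyfit(ys[:,0],ys[:,1]+.5,1)
a=wworld(T,np.polyval(f,top),top,.017);b=wworld(T,np.polyval(f,bot),bot,.017)
print(a,b,np.linalg.norm(a-b),(a+b)/2,np.degrees(np.arctan2(*(a-b)[[1,0]])))
```

```text
[ 250   69   14  180 1779]
[ 0.63938824 -0.192016    0.017     ] [ 0.42036862 -0.19804393  0.017     ] 0.21910256047103768 [ 0.52987843 -0.19502996  0.017     ] 1.576514768925248
```

{"op": "drive_tool", "data": {"motion": "-0.42 0.27 -1.3 -0.0055 0 0.04 100; 0 0 0 0 0 0.05 100; 0 0 0 0 0 0.04 100; 0 0 0 0 0 0 100; 0 0 0 0 0 0 100", "newtons": 40}}

```text
clock: 2.15
position: [0.5393, -0.1858, 0.0601]
ee_rot: [-0.003, 1.0, 0.019, 0.004]
contact_force: [0.7, -0.6, 1.0]
width: 0.0855
```

Run:
```python
from h import *
print(tool().round(4))
```

```text
[[ 0.9993  0.0376  0.0078  0.5393]
 [ 0.0375 -0.9993  0.0054 -0.1858]
 [ 0.008  -0.0051 -1.      0.0601]
 [ 0.      0.      0.      1.    ]]
```

{"op": "drive_tool", "data": {"motion": "-0.3 -0.45 0.65 -0.0086 0.0089 0 100; 0 0 0 0 0 0 100; 0 0 0 0 0 0 100"}}

```text
clock: 2.52
position: [0.5328, -0.1976, 0.0641]
ee_rot: [0.002, 1.0, 0.012, 0.003]
contact_force: [0.7, 0.5, -0.6]
width: 0.0852
```

Run:
```python
from h import *
T=tool();print(T.round(4)); snap('wrist','w2'); print(get_state()['contact_force'],tool()[:3,3])
```

```text
[[ 0.9997  0.0247  0.0063  0.5328]
 [ 0.0247 -0.9997 -0.0042 -0.1976]
 [ 0.0062  0.0043 -1.      0.0641]
 [ 0.      0.      0.      1.    ]]
[0.32983269 0.24458421 0.47176511] [ 0.5328781  -0.19763682  0.06412532]
```

View pics/w2.png

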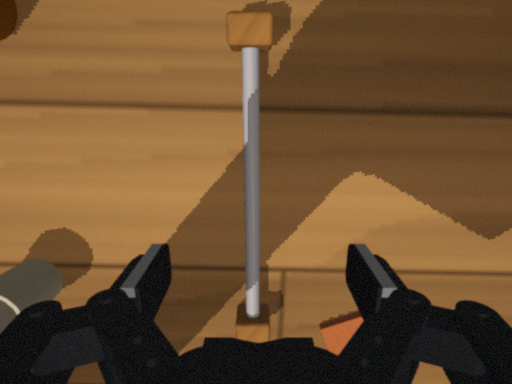

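```bash
cat >> h.py <<'E'
def rodw(p,T,z,lo=30,hi=330,x0=235,x1=270):
    hsv=cv2.cvtColor(p,cv2.COLOR_RGB2HSV)
    m=((hsv[...,1]<80)).astype(np.uint8); m[:,:x0]=0;m[:,x1:]=0;m[hi:]=0;m[:lo]=0
    n,l,st,c=cv2.connectedComponentsWithStats(m);k=1+st[1:,4].argmax();print(st[k])
    ys=np.argwhere(l==k)
    top,bot=ys[:,0].min(),ys[:,0].max()+1
    f=np.polyfit(ys[:,0],ys[:,1]+.5,1)
    a=wworld(T,np.polyval(f,top),top,z);b=wworld(T,np.polyval(f,bot),bot,z)
    print(a,b,np.linalg.norm(a-b),(a+b)/2,np.degrees(np.arctan2(*(a-b)[[1,0]])))
E
python3 - <<'E'
from h import *
T=tool(); rodw(np.load('pics/w2.npz')['p'],T,.017)
E
```

```text
[ 241   47   19  271 4226]
[ 0.64041059 -0.19188208  0.017     ] [ 0.41918679 -0.19813659  0.017     ] 0.2213121969114126 [ 0.52979869 -0.19500934  0.017     ] 1.6194536207987587
```

{"op": "drive_tool", "data": {"motion": "0.24 -0.36 -0.1 -0.002 -0.0026 0.02 100; 0 0 0 0 0 0.015 100; 0 0 0 0 0 0.005 100; 0 0 0 0 0 0 100; 0 0 0 0 0 0 100"}}

```text
clock: 3.2
position: [0.5326, -0.1958, 0.0245]
ee_rot: [0.001, 1.0, 0.013, 0.002]
contact_force: [1.0, 0.6, 0.3]
width: 0.0852
```

Run:
```python
from h import *
print(tool().round(4))
```

```text
[[ 0.9996  0.0267  0.0037  0.5326]
 [ 0.0267 -0.9996 -0.002  -0.1958]
 [ 0.0036  0.0021 -1.      0.0245]
 [ 0.      0.      0.      1.    ]]
```

{"op": "drive_tool", "data": {"motion": "0.1 -0.2 0 -0.001 0 0.01 100; 0 0 0 0 0 0.008 100; 0 0 0 0 0 0.002 100; 0 0 0 0 0 0 100; 0 0 0 0 0 0 100"}}

```text
clock: 3.82
position: [0.5321, -0.1962, 0.0036]
ee_rot: [0.0, 1.0, 0.013, 0.0]
contact_force: [1.3, 0.3, 0.1]
width: 0.0851
```

{"op": "drive_tool", "data": {"motion": "0 0 0 0 0 0 60; 0 0 0 0 0 0 40; 0 0 0 0 0 0 25; 0 0 0 0 0 0 15; 0 0 0 0 0 0 5; 0 0 0 0 0 0 0; 0 0 0 0 0 0 0; 0 0 0 0 0 0 0", "newtons": 60}}

```text
clock: 4.82
position: [0.5324, -0.1963, 0.0042]
ee_rot: [0.001, 1.0, 0.013, 0.001]
contact_force: [0.4, 0.2, -0.1]
width: -0.0
```

Run:
```python
from h import *
print(tool().round(4)); snap('wrist','w3'); snap('scene','s3')
```

```text
[[ 0.9996  0.0267  0.0019  0.5324]
 [ 0.0267 -0.9996 -0.0013 -0.1963]
 [ 0.0019  0.0013 -1.      0.0042]
 [ 0.      0.      0.      1.    ]]
```

View pics/w3.png

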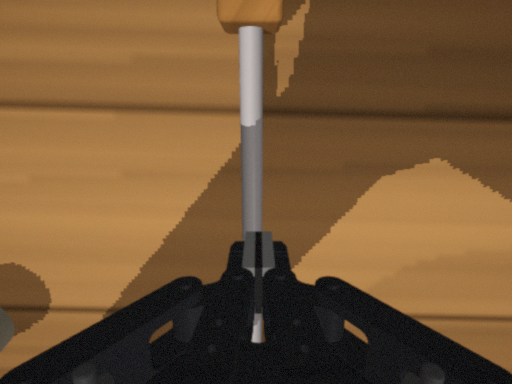

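View pics/s3.png

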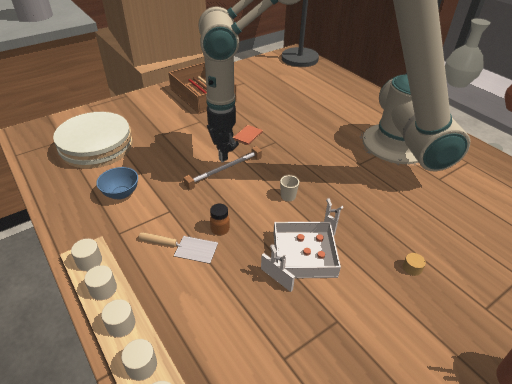

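Run:
```python
from h import *
z=np.load('pics/w3.npz');d=z['d'];T=tool();m=camera_model('wrist');K=m['camera_matrix'];C=T@m['T_tool_cam']
def P(u,v):
    t=d[v,u];return (C@np.array([(u-K[0,2])/K[0,0]*t,-(v-K[1,2])/K[1,1]*t,-t,1]))[:3].round(4),t
for q in((251,100),(251,220),(253,236),(264,236),(250,260),(270,260),(251,300),(258,327),(258,335),(150,100),(350,100)):print(q,P(*q))
d=np.load('pics/s3.npz')['d']
p=np.load('pics/s3.npz')['p']
for q in((223,157),(224,150),(226,145),(200,178),(240,163),(215,171)):print(q,world('scene',*q,d=d[q[1],q[0]]).round(4),p[q[1],q[0]])
a=cv2.resize(p[90:200,170:280],None,fx=5.4,fy=5.4,interpolation=cv2.INTER_CUBIC)
cv2.imwrite('pics/s3c.png',a[:,:,::-1])
```

```text
(251, 100) (array([ 0.606 , -0.1927,  0.0228]), np.float32(0.15131879))
(251, 220) (array([ 0.5402, -0.1939,  0.0212]), np.float32(0.17234498))
(253, 236) (array([ 0.543 , -0.1954,  0.0476]), np.float32(0.14638847))
(264, 236) (array([ 0.5428, -0.2007,  0.0469]), np.float32(0.14709179))
(250, 260) (array([ 0.5428, -0.1945,  0.0697]), np.float32(0.12532303))
(270, 260) (array([ 0.543 , -0.2028,  0.0698]), np.float32(0.12524538))
(251, 300) (array([ 0.5355, -0.1954,  0.0859]), np.float32(0.11196893))
(258, 327) (array([ 0.4643, -0.1998,  0.0198]), np.float32(0.1962286))
(258, 335) (array([ 0.4574, -0.2   ,  0.0192]), np.float32(0.19888018))
(150, 100) (array([ 6.042e-01, -1.340e-01, -4.000e-04]), np.float32(0.17355764))
(350, 100) (array([ 0.6072, -0.2488,  0.0011]), np.float32(0.17221028))
(223, 157) [ 0.5382 -0.1833  0.0567] [33 31 31]
(224, 150) [ 0.5429 -0.1684  0.0924] [32 30 30]
(226, 145) [ 0.5236 -0.1887  0.0892] [30 30 30]
(200, 178) [ 0.6165 -0.1826  0.0164] [162 154 150]
(240, 163) [ 0.4722 -0.1957 -0.0024] [112  83  60]
(215, 171) [ 0.5647 -0.1869  0.0151] [104  99  97]
```

View pics/s3c.png

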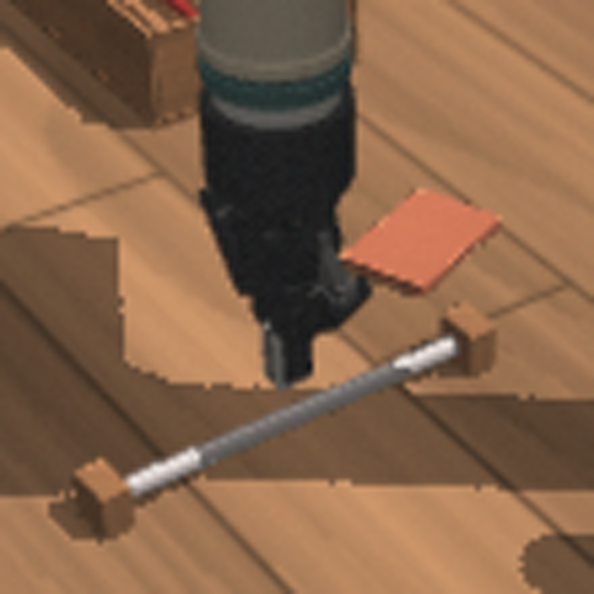

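Run:
```python
from h import *
T=tool()
for v in(230,231,232,233,234):
  for u in(252,265):
    # z where ray reaches x=.5435
    a=wworld(T,u,v,.0);b=wworld(T,u,v,.1); t=(.5433-a[0])/(b[0]-a[0]); print(v,u,(a+t*(b-a)).round(4))
d=np.load('pics/s3.npz')['d'];p=np.load('pics/s3.npz')['p']
for v in range(150,166):
  print(v,[ (p[v,u].tolist(), world('scene',u,v,d=d[v,u]).round(3).tolist()) for u in(220,223,225)])
w=np.load('pics/w3.npz'); 
for v in range(225,242): print(v,w['d'][v,[248,252,258,264,270]].round(3),w['p'][v,[248,252,258,264,270],0])
```

```text
230 252 [ 0.5433 -0.1948  0.0414]
230 265 [ 0.5433 -0.2013  0.041 ]
231 252 [ 0.5433 -0.1948  0.0426]
231 265 [ 0.5433 -0.2013  0.0422]
232 252 [ 0.5433 -0.1948  0.0438]
232 265 [ 0.5433 -0.2013  0.0434]
233 252 [ 0.5433 -0.1948  0.0449]
233 265 [ 0.5433 -0.2013  0.0446]
234 252 [ 0.5433 -0.1948  0.046 ]
234 265 [ 0.5433 -0.2012  0.0457]
150 [([45, 44, 43], [0.546, -0.184, 0.084]), ([32, 29, 32], [0.542, -0.176, 0.087]), ([30, 29, 30], [0.542, -0.164, 0.095])]
151 [([54, 53, 51], [0.545, -0.187, 0.079]), ([29, 29, 29], [0.544, -0.172, 0.087]), ([28, 27, 28], [0.543, -0.164, 0.092])]
152 [([82, 80, 76], [0.543, -0.19, 0.072]), ([30, 29, 30], [0.539, -0.181, 0.076]), ([29, 28, 29], [0.543, -0.164, 0.088])]
153 [([82, 80, 76], [0.542, -0.192, 0.067]), ([29, 31, 28], [0.537, -0.184, 0.07]), ([30, 30, 29], [0.543, -0.163, 0.085])]
154 [([69, 68, 65], [0.543, -0.191, 0.064]), ([30, 30, 30], [0.538, -0.182, 0.068]), ([33, 34, 36], [0.53, -0.186, 0.062])]
155 [([70, 68, 66], [0.542, -0.193, 0.059]), ([31, 33, 30], [0.538, -0.183, 0.063]), ([31, 32, 32], [0.532, -0.182, 0.062])]
156 [([71, 70
[... 1493 characters left out ...]
 [0.175 0.174 0.175 0.198 0.197] [118 130 119 124 120]
230 [0.174 0.174 0.176 0.198 0.197] [117 125 112 120 121]
231 [0.152 0.151 0.152 0.151 0.152] [ 97 101  74  97  99]
232 [0.15  0.15  0.149 0.15  0.151] [78 80 36 78 78]
233 [0.15  0.15  0.149 0.149 0.15 ] [73 72 18 75 73]
234 [0.149 0.149 0.148 0.149 0.147] [72 76 18 74 76]
235 [0.147 0.148 0.147 0.146 0.147] [71 74 14 75 76]
236 [0.147 0.146 0.146 0.147 0.146] [72 72 19 76 70]
237 [0.144 0.145 0.145 0.145 0.145] [71 74 23 77 75]
238 [0.143 0.143 0.145 0.144 0.145] [74 68 16 76 76]
239 [0.144 0.143 0.144 0.143 0.144] [75 75 15 72 73]
240 [0.142 0.142 0.143 0.142 0.141] [73 71 21 73 75]
241 [0.142 0.141 0.14  0.14  0.141] [76 73 16 74 78]
```

{"op": "drive_tool", "data": {"motion": "0 0 0 -0.001 0 0 60; 0 0 0 0 0 0 60; 0 0 0 0 0 0 60; 0 0 0 0 0 0 60; 0 0 0 0 0 0.008 60; 0 0 0 0 0 0.008 60; 0 0 0 0 0 0.004 60; 0 0 0 0 0 0 60"}}

```text
clock: 5.92
position: [0.5309, -0.1962, -0.0178]
ee_rot: [0.0, 1.0, 0.013, 0.0]
contact_force: [-0.4, -0.4, 0.4]
width: 0.0514
```

Run:
```python
from h import *
print(tool().round(4)); snap('scene','s4'); snap('wrist','w4'); p=np.load('pics/s4.npz')['p']
a=cv2.resize(p[90:200,170:280],None,fx=5.4,fy=5.4,interpolation=cv2.INTER_CUBIC)
cv2.imwrite('pics/s4c.png',a[:,:,::-1])
```

```text
[[ 9.996e-01  2.670e-02  8.000e-04  5.309e-01]
 [ 2.670e-02 -9.996e-01 -7.000e-04 -1.962e-01]
 [ 7.000e-04  7.000e-04 -1.000e+00 -1.780e-02]
 [ 0.000e+00  0.000e+00  0.000e+00  1.000e+00]]
```

View pics/s4c.png

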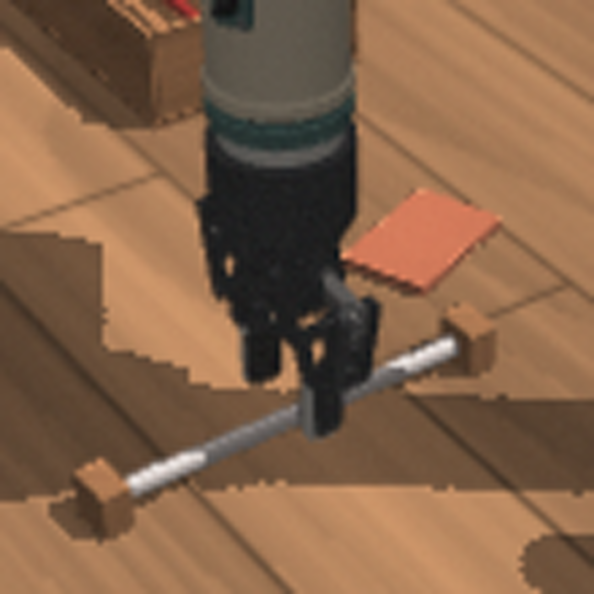

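View pics/w4.png

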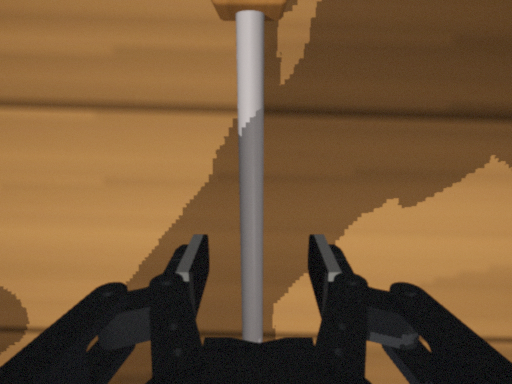

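{"op": "drive_tool", "data": {"motion": "0 0 0 0 -0.002 0.006 60; 0 0 0 0 0 0.006 60; 0 0 0 0 0 0.003 60; 0 0 0 0 0 0 60"}}

```text
clock: 6.52
position: [0.5315, -0.1942, -0.0331]
ee_rot: [0.001, 1.0, 0.013, 0.001]
contact_force: [-0.3, 0.3, 1.1]
width: 0.0512
```

{"op": "drive_tool", "data": {"motion": "0 0 0 0 0 0 40; 0 0 0 0 0 0 30; 0 0 0 0 0 0 20; 0 0 0 0 0 0 10; 0 0 0 0 0 0 0; 0 0 0 0 0 0 0; 0 0 0 0 0 0 0", "newtons": 60}}

```text
clock: 7.4
position: [0.5318, -0.1944, -0.0326]
ee_rot: [0.001, 1.0, 0.013, 0.001]
contact_force: [0.9, -0.3, 0.3]
width: 0.01
```

Run:
```python
from h import *
print(tool().round(4)); snap('scene','s5'); snap('wrist','w5'); p=np.load('pics/s5.npz')['p']
a=cv2.resize(p[90:200,170:280],None,fx=5.4,fy=5.4,interpolation=cv2.INTER_CUBIC)
cv2.imwrite('pics/s5c.png',a[:,:,::-1])
```

```text
[[ 0.9996  0.0267  0.0029  0.5318]
 [ 0.0267 -0.9996 -0.0017 -0.1944]
 [ 0.0028  0.0018 -1.     -0.0326]
 [ 0.      0.      0.      1.    ]]
```

View pics/s5c.png

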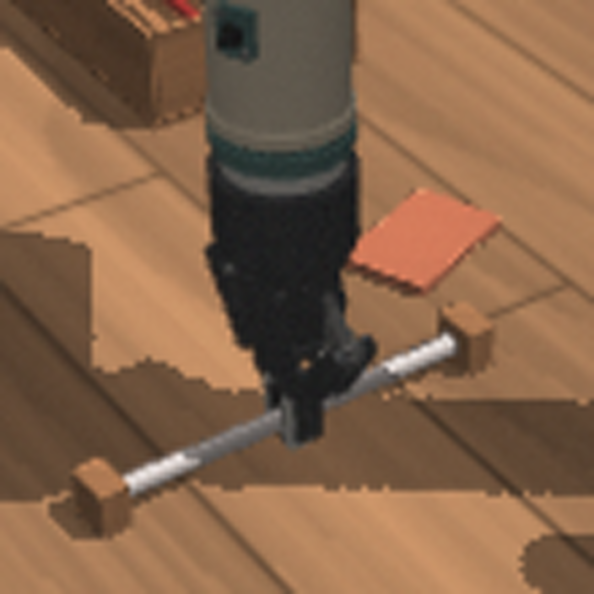

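View pics/w5.png

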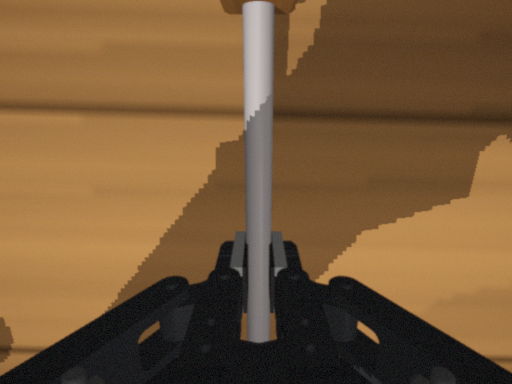

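Run:
```python
from h import *
T2=np.array([[0.9997,0.0247,0.0063,0.5328],[0.0247,-0.9997,-0.0042,-0.1976],[0.0062,0.0043,-1,0.0641],[0,0,0,1]])
rodw(np.load('pics/w1.npz')['p'],np.load('pics/w1T.npy'),.021,60,255)
rodw(np.load('pics/w2.npz')['p'],T2,.021)
T=tool()
p=np.load('pics/w5.npz')['p']
for v in range(0,12):print(v,p[v,258],wworld(T,258,v+.5,.021).round(4))
```

```text
[ 250   69   15  180 1832]
[ 0.63905431 -0.19212979  0.021     ] [ 0.42254245 -0.19785477  0.021     ] 0.21658753842657927 [ 0.53079838 -0.19499228  0.021     ] 1.5146530758715888
[ 241   47   19  271 4226]
[ 0.63973792 -0.19193845  0.021     ] [ 0.42247782 -0.19805896  0.021     ] 0.21734629303357475 [ 0.53110787 -0.1949987   0.021     ] 1.6136723112998765
0 [121  95  77] [ 0.6399 -0.1933  0.021 ]
1 [179 169 167] [ 0.6396 -0.1933  0.021 ]
2 [194 186 184] [ 0.6393 -0.1934  0.021 ]
3 [195 187 185] [ 0.639  -0.1934  0.021 ]
4 [195 187 187] [ 0.6387 -0.1934  0.021 ]
5 [195 187 186] [ 0.6384 -0.1934  0.021 ]
6 [194 188 186] [ 0.6381 -0.1934  0.021 ]
7 [195 188 187] [ 0.6377 -0.1934  0.021 ]
8 [194 187 186] [ 0.6374 -0.1934  0.021 ]
9 [194 188 186] [ 0.6371 -0.1934  0.021 ]
10 [195 188 186] [ 0.6368 -0.1934  0.021 ]
11 [195 189 186] [ 0.6365 -0.1934  0.021 ]
```

{"op": "drive_tool", "data": {"motion": "0 0 0 0 0 -0.01 0; 0 0 0 0 0 -0.03 0; 0 0 0 0 0 -0.05 0; 0 0 0 0 0 -0.05 0; 0 0 0 0 0 -0.04 0; 0 0 0 0 0 -0.02 0; 0 0 0 0 0 0 0; 0 0 0 0 0 0 0", "newtons": 80}}

```text
clock: 8.5
position: [0.5297, -0.1935, 0.1753]
ee_rot: [0.001, 1.0, 0.013, 0.001]
contact_force: [-0.8, 0.6, -1.4]
width: 0.0092
```

Run:
```python
from h import *
print(tool().round(4)); snap('wrist','w6')
```

```text
[[ 0.9996  0.0266  0.0016  0.5297]
 [ 0.0266 -0.9996 -0.0013 -0.1935]
 [ 0.0015  0.0013 -1.      0.1753]
 [ 0.      0.      0.      1.    ]]
```

View pics/w6.png

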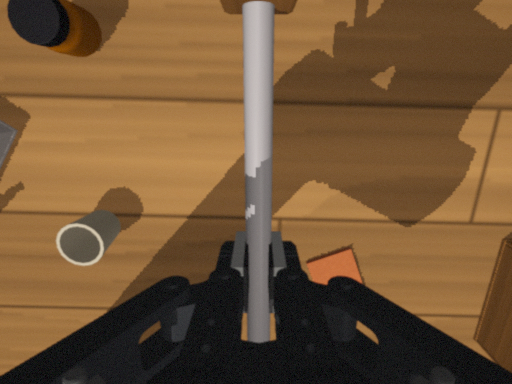

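{"op": "drive_tool", "data": {"motion": "0 0 -4.5 0 0 0 0; 0 0 -4.5 0 0 0 0; 0 0 0 0.006 -0.025 0 0; 0 0 0 0.01 -0.045 0 0; 0 0 0 0.01 -0.05 0 0; 0 0 0 0.01 -0.05 0 0; 0 0 0 0.01 -0.05 0 0; 0 0 0 0.01 -0.05 0 0; 0 0 0 0.01 -0.04 0 0; 0 0 0 0.006 -0.02 0 0; 0 0 0 0 0 0 0; 0 0 0 0 0 0 0"}}

```text
clock: 10.05
position: [0.53, 0.1541, 0.1572]
ee_rot: [-0.003, 0.996, 0.093, -0.015]
contact_force: [-0.9, -1.3, -0.4]
width: 0.0091
```

Run:
```python
from h import *
T=tool();print(T.round(4)); np.save('pics/w7T.npy',T);snap('wrist','w7');snap('top','t7');snap('scene','s7')
p=np.load('pics/t7.npz')['p']
a=cv2.resize(p[130:240,130:260],None,fx=6,fy=5.4,interpolation=cv2.INTER_CUBIC)
cv2.imwrite('pics/t7c.png',a[:,:,::-1])
```

```text
[[ 0.9822  0.1854 -0.0311  0.53  ]
 [ 0.1856 -0.9826  0.0023  0.1541]
 [-0.0301 -0.008  -0.9995  0.1572]
 [ 0.      0.      0.      1.    ]]
```

View pics/w7.png

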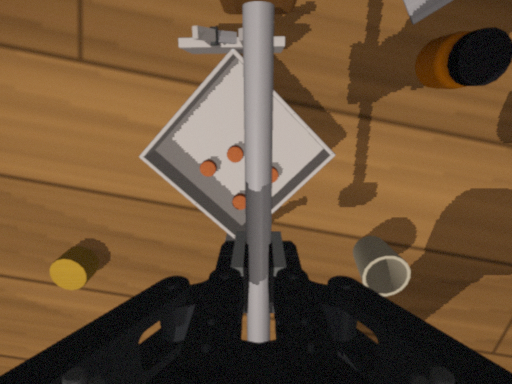

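View pics/s7.png

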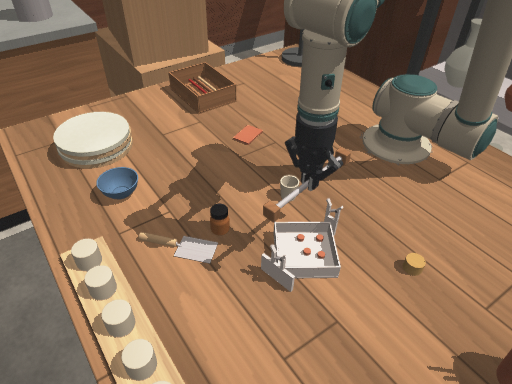

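Run:
```python
from h import *
p=np.load('pics/w7.npz')['p']
for n,(x,y,w,h) in dict(f=(170,15,130,60),l=(130,110,110,110)).items():
    a=cv2.resize(p[y:y+h,x:x+w],None,fx=6 if n=='f' else 5,fy=6 if n=='f' else 5,interpolation=cv2.INTER_CUBIC)
    cv2.imwrite(f'pics/w7{n}.png',a[:,:,::-1])
a=cv2.resize(p[100:210,240:350],None,fx=5,fy=5,interpolation=cv2.INTER_CUBIC);cv2.imwrite('pics/w7r.png',a[:,:,::-1])
```

```text
(no output)
```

View pics/w7f.png

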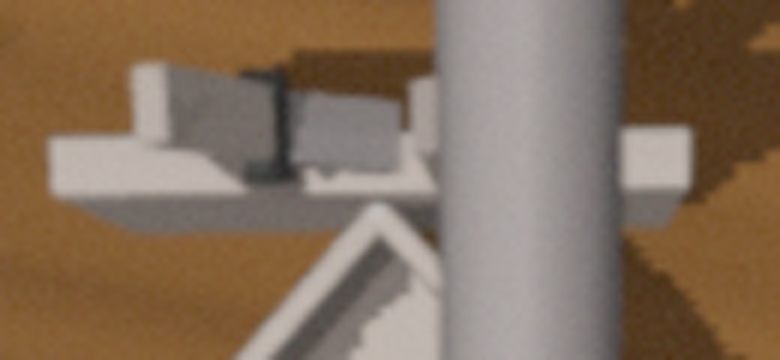

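View pics/w7l.png

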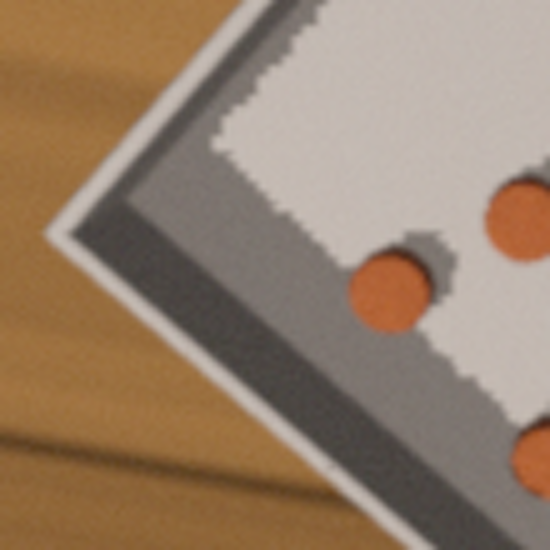

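View pics/w7r.png

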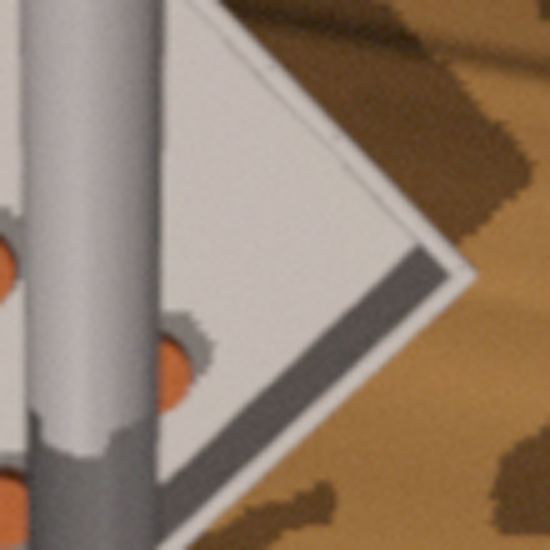

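View pics/t7c.png

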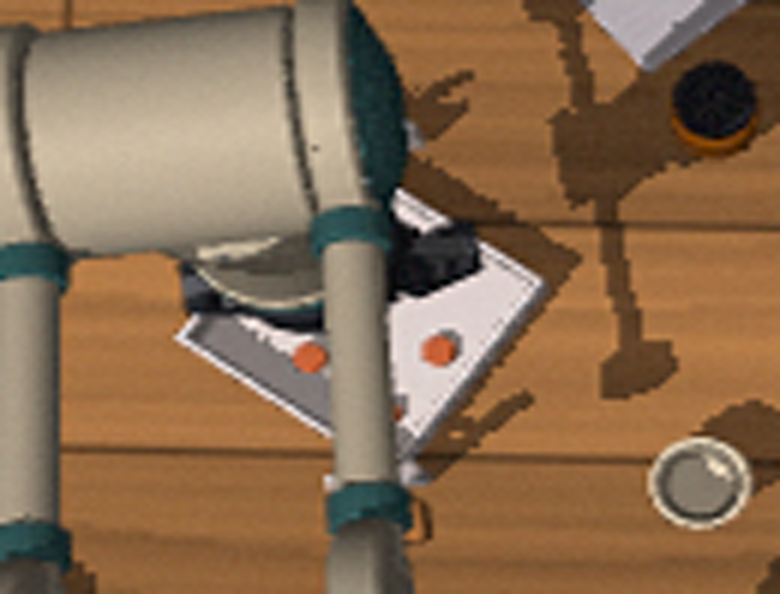

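Run:
```python
from h import *
T=np.load('pics/w7T.npy')
l=wworld(T,139,156.4,.04);r=wworld(T,335.4,155,.04)
print('lr',l,r,(l+r)/2,np.linalg.norm(l-r),np.degrees(np.arctan2(*(r-l)[[1,0]]))+90)
q=[wworld(T,u,v,.052) for u,v in((178.7,47),(285,47),(285,36.2),(178,37.8))]
print(np.round(q,4)); print(np.linalg.norm(q[0]-q[1]),np.linalg.norm(q[1]-q[2]),np.linalg.norm(q[0]-q[3]))
yaw=np.degrees(np.arctan2(*(q[1]-q[0])[[1,0]]))+90
c=np.mean(q,0);print('post',c,yaw)
# ends
for e in(yaw,10.5,10.):
  u=np.array([np.cos(np.radians(e)),np.sin(np.radians(e))]); print(e,'tray c from post',c[:2]-.1*u)
```

```text
lr [0.52271666 0.27188937 0.04      ] [0.56024699 0.08185387 0.04      ] [0.54148182 0.17687162 0.04      ] 0.19370601477295757 11.171648707341959
[[0.6274 0.2398 0.052 ]
 [0.6439 0.1516 0.052 ]
 [0.6519 0.1534 0.052 ]
 [0.6343 0.2411 0.052 ]]
0.08973118707814326 0.008186178598663437 0.00700062124262601
post [0.63938758 0.19650247 0.052     ] 10.58966533849977
10.58966533849977 tray c from post [0.54109073 0.17812507]
10.5 tray c from post [0.54106209 0.17827892]
10.0 tray c from post [0.5409068  0.17913766]
```

{"op": "drive_tool", "data": {"motion": "-0.4 1.7 0 0.008 -0.012 0 0; 0 0 0 0.007 -0.01 0 0; 0 0 0 0 0 0 0; 0 0 0 0 0 0.02 0; 0 0 0 0 0 0.01 0; 0 0 0 0 0 0 0; 0 0 0 0 0 0 0"}}

```text
clock: 11.08
position: [0.5434, 0.179, 0.1285]
ee_rot: [-0.001, 0.996, 0.092, 0.003]
contact_force: [-0.2, -0.1, -0.9]
width: 0.0092
```

```bash
cat >> h.py <<'E'
def corr(xy,yaw,pitch=0):
    T=tool(); c,s=np.cos(np.radians(yaw)),np.sin(np.radians(yaw))
    D=np.array([[c,s,0],[s,-c,0],[0,0,-1.]])@R.from_euler('y',pitch,degrees=True).as_matrix()
    rv=R.from_matrix(T[:3,:3].T@D).as_rotvec(degrees=True)
    d=np.array([xy[0]-T[0,3],xy[1]-T[1,3],0]); print('pos',T[:3,3].round(4),'turn',rv.round(2),'shift',(T[:3,:3].T@d).round(4))
E
python3 - <<'E'
from h import *
T=tool();print(T.round(4)); np.save('pics/w8T.npy',T);snap('wrist','w8');corr((.5407,.1791),10.8)
E
```

```text
[[ 9.832e-01  1.826e-01  5.800e-03  5.434e-01]
 [ 1.826e-01 -9.832e-01  1.600e-03  1.790e-01]
 [ 6.000e-03 -5.000e-04 -1.000e+00  1.285e-01]
 [ 0.000e+00  0.000e+00  0.000e+00  1.000e+00]]
pos [0.5434 0.179  0.1285] turn [-0.03 -0.35 -0.28] shift [-0.0026 -0.0006 -0.    ]
```

View pics/w8.png

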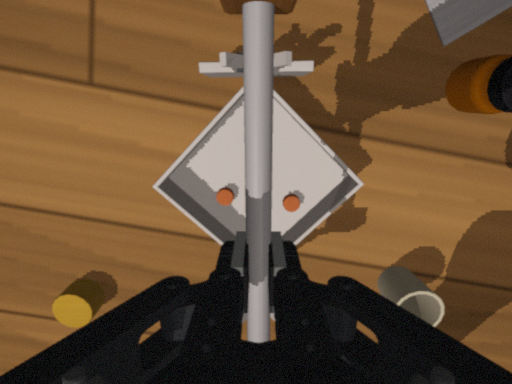

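{"op": "drive_tool", "data": {"motion": "0 -0.35 -0.25 -0.0026 -0.001 0.02 0; 0 0 0 0 0 0.02 0; 0 0 0 0 0 0.013 0; 0 0 0 0 0 0 0; 0 0 0 0 0 0 0"}}

```text
clock: 11.75
position: [0.5439, 0.1799, 0.0776]
ee_rot: [-0.001, 0.996, 0.094, 0.004]
contact_force: [-0.3, 0.8, -2.0]
width: 0.009
```

Run:
```python
from h import *
T=tool();np.save('pics/w9T.npy',T);snap('wrist','w9');corr((.5407,.1791),10.8)
snap('scene','s9');p=np.load('pics/s9.npz')['p']
a=cv2.resize(p[170:310,240:380],None,fx=4.2,fy=4.2,interpolation=cv2.INTER_CUBIC);cv2.imwrite('pics/s9c.png',a[:,:,::-1])
```

```text
pos [0.5438 0.1799 0.0776] turn [-0.03 -0.41 -0.04] shift [-0.0032  0.0002 -0.    ]
```

View pics/w9.png

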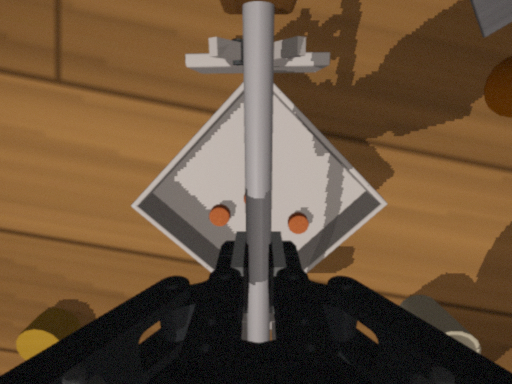

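View pics/s9c.png

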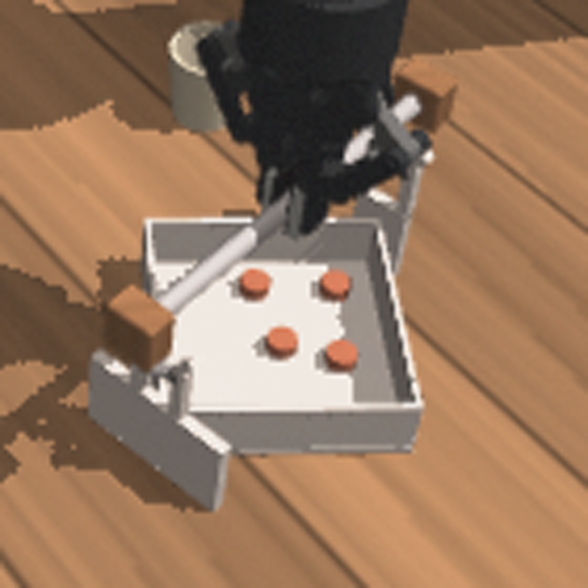

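Run:
```python
from h import *
T=np.load('pics/w9T.npy');p=np.load('pics/w9.npz')['p']
print(p[:6,258],p[:16,230]); print([(v,p[v,200].tolist(),p[v,318].tolist()) for v in range(48,78)])
u=np.array([np.cos(np.radians(10.8)),np.sin(np.radians(10.8))])
e=wworld(T,258,0.5,.1312); print('rod end',e, e[:2]@u)
print(np.array([.541,.1776])@u)
a=cv2.resize(p[30:85,170:350],None,fx=4.4,fy=6,interpolation=cv2.INTER_CUBIC);cv2.imwrite('pics/w9f.png',a[:,:,::-1])
```

```text
[[ 95  73  59]
 [149 140 138]
 [166 159 159]
 [165 158 158]
 [168 162 162]
 [166 159 159]] [[ 80  50  23]
 [ 82  54  26]
 [ 84  52  28]
 [ 85  54  32]
 [ 79  45  16]
 [ 81  51  25]
 [ 80  49  17]
 [ 84  54  29]
 [ 81  54  24]
 [ 81  50  19]
 [ 78  51  22]
 [ 81  52  26]
 [ 81  48  23]
 [ 84  54  28]
 [110  75  34]
 [127  90  47]]
[(48, [127, 90, 48], [85, 59, 36]), (49, [128, 90, 49], [82, 59, 29]), (50, [129, 94, 53], [81, 56, 27]), (51, [126, 87, 47], [85, 61, 39]), (52, [129, 95, 62], [100, 87, 83]), (53, [138, 122, 112], [117, 111, 104]), (54, [171, 161, 155], [122, 116, 109]), (55, [185, 176, 168], [121, 114, 107]), (56, [187, 177, 170], [121, 113, 109]), (57, [188, 177, 171], [124, 114, 111]), (58, [190, 179, 172], [122, 113, 108]), (59, [188, 178, 172], [122, 115, 110]), (60, [188, 177, 170], [122, 113, 108]), (61, [188, 179, 171], [119, 111, 108]), (62, [188, 179, 171], [123, 114, 109]), (63, [189, 181, 174], [122, 110, 109]), (64, [190, 181, 174], [119, 111, 108]), (65, [185, 177, 170], [102, 95, 90]), (66, [174, 164, 156], [87, 81, 78]), (67, [138, 127, 121], [97, 91, 88]), (68, [115, 106, 102], [108, 98, 94]), (69, [114, 106, 102], [110, 100, 94]), (70, [113, 105, 99], [121, 101, 80]), (71, [109, 100, 97], [122, 88, 54]), (72, [114, 101, 90], [126, 88, 48]), (73, [128, 98, 70], [129, 93, 52]), (74, [131, 93, 52], [129, 89, 52]), (75, [130, 93, 54], [125, 86, 45]), (76, [133, 94, 54], [129, 92, 53]), (77, [134, 95, 52], [127, 90, 50])]
rod end [0.65005791 0.19820247 0.1312    ] 0.6756830365942753
0.5646963241146453
```

View pics/w9f.png

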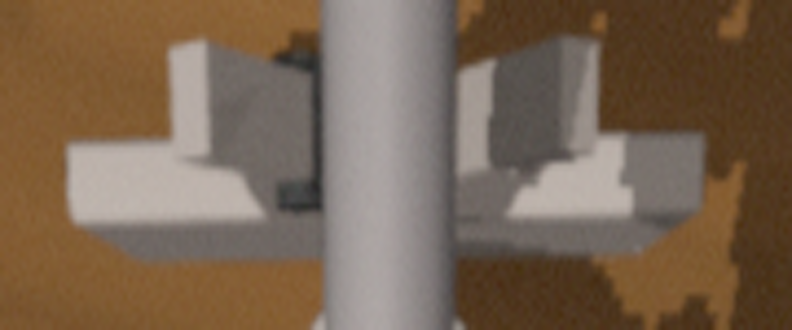

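{"op": "drive_tool", "data": {"motion": "0 -0.4 0 -0.0035 -0.0003 0 0; 0 0 0 0 0 0 0; 0 0 0 0 0 0.012 0; 0 0 0 0 0 0.01 0; 0 0 0 0 0 0.006 0; 0 0 0 0 0 0 0", "newtons": 100}}

```text
clock: 12.6
position: [0.5401, 0.1795, 0.048]
ee_rot: [-0.0, 0.996, 0.094, 0.0]
contact_force: [0.1, -0.1, -0.8]
width: 0.0086
```

Run:
```python
from h import *
T=tool();np.save('pics/w10T.npy',T);snap('wrist','w10');corr((.5407,.1791),10.8)
p=np.load('pics/w10.npz')['p']
a=cv2.resize(p[0:110,140:370],None,fx=3.4,fy=5,interpolation=cv2.INTER_CUBIC);cv2.imwrite('pics/w10f.png',a[:,:,::-1])
snap('scene','s10');p=np.load('pics/s10.npz')['p']
a=cv2.resize(p[170:310,240:380],None,fx=4.2,fy=4.2,interpolation=cv2.INTER_CUBIC);cv2.imwrite('pics/s10c.png',a[:,:,::-1])
```

```text
pos [0.5404 0.1796 0.0483] turn [-0.03 -0.04 -0.04] shift [ 0.0002  0.0006 -0.    ]
```

View pics/w10f.png

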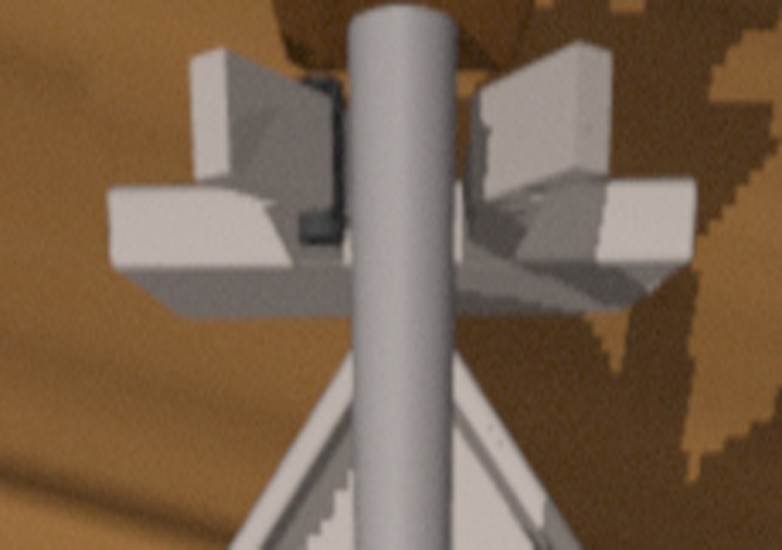

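View pics/s10c.png

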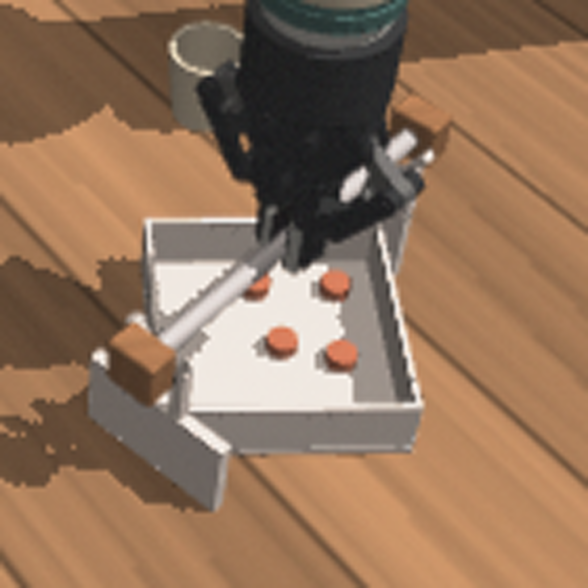

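{"op": "drive_tool", "data": {"motion": "0 0 0 0 0 0.008 0; 0 0 0 0 0 0.006 0; 0 0 0 0 0 0.004 0; 0 0 0 0 0 0 0", "newtons": 110}}

```text
clock: 13.2
position: [0.5434, 0.1777, 0.0327]
ee_rot: [0.002, 0.995, 0.095, 0.004]
contact_force: [0.4, -0.8, 3.4]
width: 0.0084
```

{"op": "drive_tool", "data": {"motion": "0 0 0 0 0 0.004 0; 0 0 0 0 0 0.004 0; 0 0 0 0 0 0 0"}}

```text
clock: 13.58
position: [0.5447, 0.1777, 0.025]
ee_rot: [0.002, 0.995, 0.095, 0.005]
contact_force: [0.8, -1.0, 1.3]
width: 0.008
```

{"op": "drive_tool", "data": {"motion": "0 0 0 0 0 0.004 0; 0 0 0 0 0 0.003 0; 0 0 0 0 0 0 0"}}

```text
clock: 13.95
position: [0.5446, 0.1779, 0.0167]
ee_rot: [0.001, 0.996, 0.095, 0.005]
contact_force: [-0.4, -0.7, -0.5]
width: 0.0081
```

```bash
cat >> h.py <<'E'
def look(k):
    T=tool();np.save(f'pics/w{k}T.npy',T);snap('wrist',f'w{k}');corr((.5407,.1791),10.8); print(get_state()['contact_force'].round(1))
    p=np.load(f'pics/w{k}.npz')['p']
    a=cv2.resize(p[0:110,140:370],None,fx=3.4,fy=5,interpolation=cv2.INTER_CUBIC);cv2.imwrite(f'pics/w{k}f.png',a[:,:,::-1])
    snap('scene',f's{k}');p=np.load(f'pics/s{k}.npz')['p']
    a=cv2.resize(p[170:310,240:380],None,fx=4.2,fy=4.2,interpolation=cv2.INTER_CUBIC);cv2.imwrite(f'pics/s{k}c.png',a[:,:,::-1])
E
python3 -c "
from h import *
look(11)"
```

```text
pos [0.5446 0.1779 0.0168] turn [ 0.21 -0.51  0.06] shift [-0.0036 -0.0019 -0.    ]
[-0.5 -0.9 -0.3]
```

View pics/w11f.png

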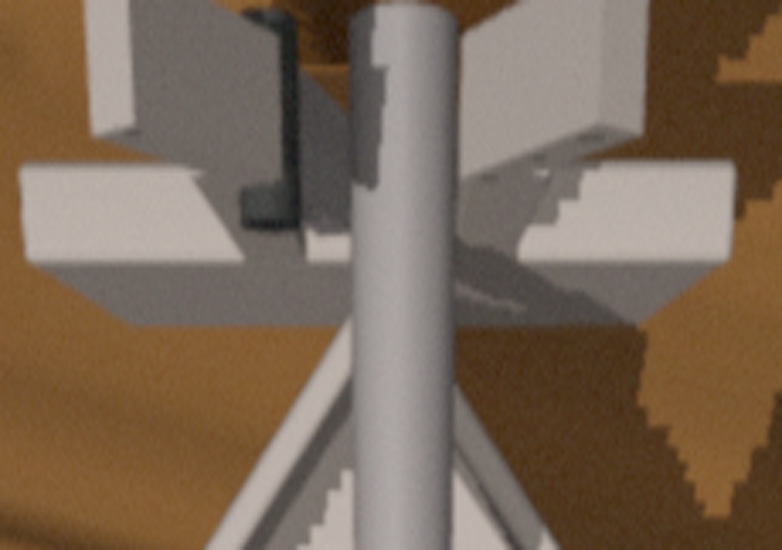

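View pics/s11c.png

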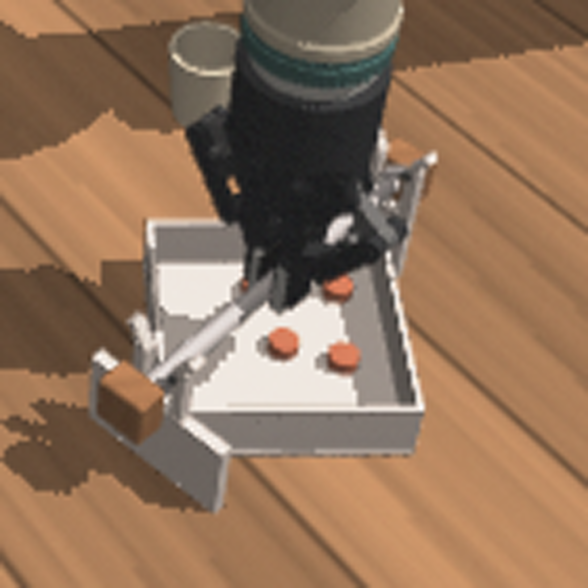

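{"op": "drive_tool", "data": {"motion": "0.2 -0.5 0 -0.002 -0.001 0.001 0; 0 0 0 -0.001 0 0.003 0; 0 0 0 0 0 0.003 0; 0 0 0 0 0 0.001 0; 0 0 0 0 0 0 0"}}

```text
clock: 14.68
position: [0.5405, 0.1788, 0.0106]
ee_rot: [-0.0, 0.995, 0.095, -0.001]
contact_force: [-0.7, -0.2, -0.0]
width: 0.0082
```

{"op": "drive_tool", "data": {"motion": "0 0 0 0 0 0.002 0; 0 0 0 0 0 0.002 0; 0 0 0 0 0 0 0"}}

```text
clock: 15.05
position: [0.5407, 0.179, 0.0107]
ee_rot: [-0.0, 0.995, 0.095, 0.001]
contact_force: [-0.2, -0.1, -1.0]
width: 0.0085
```

{"op": "drive_tool", "data": {"motion": "0 0 0 0 0 0.004 0; 0 0 0 0 0 0.004 0"}}

```text
clock: 15.3
position: [0.5412, 0.1792, 0.0099]
ee_rot: [-0.0, 0.995, 0.095, 0.002]
contact_force: [-9.1, -3.3, 34.2]
width: 0.008
```

```bash
python3 -c "
from h import *
look(12)"
```

```text
pos [0.5412 0.1792 0.0099] turn [-0.02 -0.22  0.12] shift [-0.0005 -0.     -0.    ]
[-7.1 -3.3 29.4]
```

View pics/w12f.png

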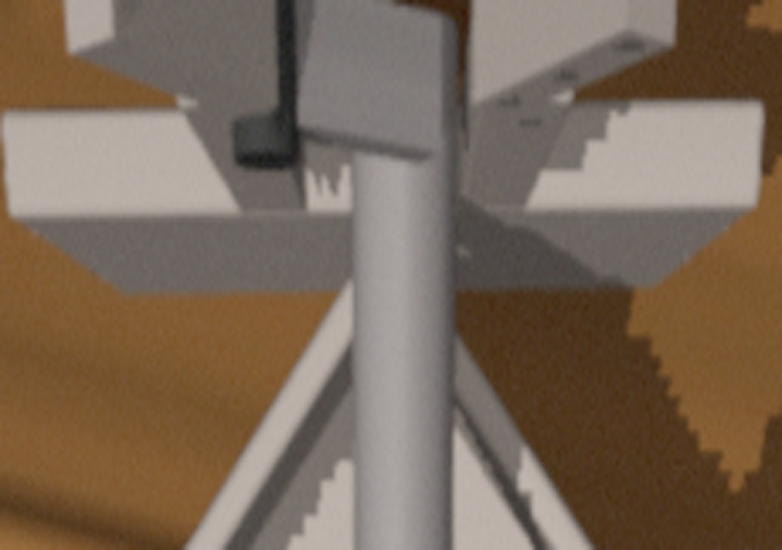

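View pics/s12c.png

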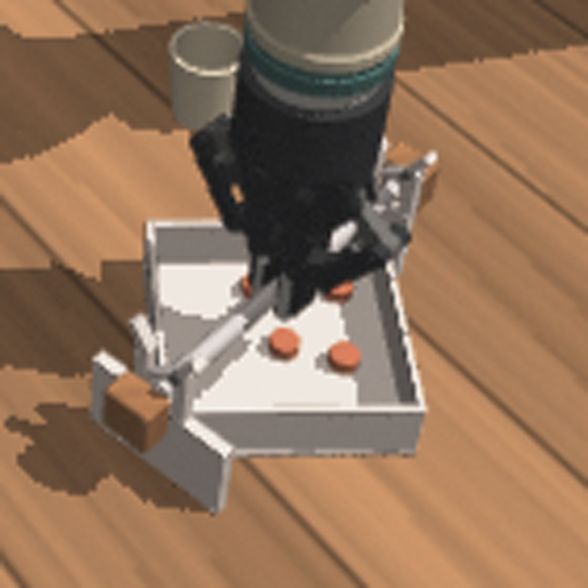

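{"op": "drive_tool", "data": {"motion": "0 -0.2 0 0 0 0 0; 0 0 0 0 0 0 0", "newtons": 120}}

```text
clock: 15.65
position: [0.5412, 0.1794, 0.0108]
ee_rot: [-0.0, 0.995, 0.095, 0.001]
contact_force: [-0.2, 0.4, -1.0]
width: 0.0081
```

Run:
```python
from h import *
look(13)
p=np.load('pics/s13.npz')['p']
a=cv2.resize(p[190:250,310:370],None,fx=9.5,fy=9.5,interpolation=cv2.INTER_CUBIC);cv2.imwrite('pics/s13n.png',a[:,:,::-1])
```

```text
pos [0.541  0.1793 0.0105] turn [-0.04 -0.07  0.12] shift [-0.0003  0.0002 -0.    ]
[0.2 0.2 0.8]
```

View pics/s13n.png

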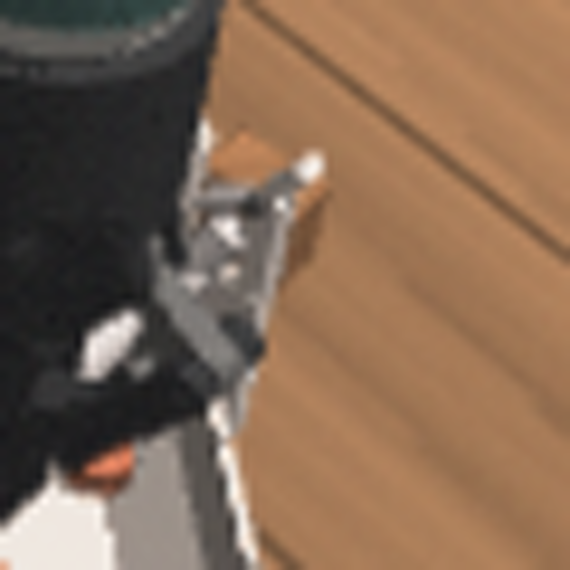

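{"op": "drive_tool", "data": {"motion": "0 0 0 0 0 -0.005 0; 0 0 0 0 0 -0.005 0; 0 0 0 0 0 -0.004 0; 0 0 0 0 0 -0.004 0; 0 0 0 0 0 -0.006 0; 0 0 0 0 0 -0.008 0; 0 0 0 0 0 0 0; 0 0 0 0 0 0 0"}}

```text
clock: 16.75
position: [0.5381, 0.1787, 0.0409]
ee_rot: [0.0, 0.995, 0.095, -0.003]
contact_force: [0.3, -0.2, -5.9]
width: 0.0081
```

Run:
```python
from h import *
look(14)
```

```text
pos [0.5382 0.1788 0.0409] turn [-0.04  0.38  0.12] shift [ 0.0025  0.0002 -0.    ]
[ 0.4  0.2 -4.6]
```

View pics/w14.png

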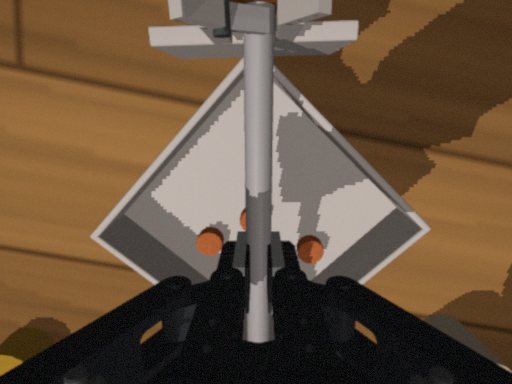

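View pics/s14c.png

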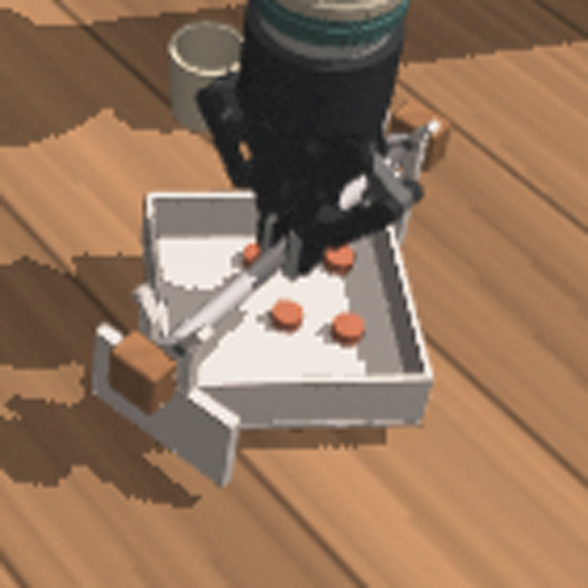

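{"op": "drive_tool", "data": {"motion": "0 0.3 0 0 0 -0.01 0; 0 0 0 0 0 -0.018 0; 0 0 0 0 0 -0.022 0; 0 0 0 0 0 -0.022 0; 0 0 0 0 0 -0.022 0; 0 0 0 0 0 -0.02 0; 0 0 0 0 0 -0.014 0; 0 0 0 0 0 -0.007 0; 0 0 0 0 0 0 0; 0 0 0 0 0 0 0; 0 0 0 0 0 0 0"}}

```text
clock: 18.23
position: [0.5357, 0.1782, 0.1808]
ee_rot: [-0.0, 0.995, 0.095, -0.003]
contact_force: [0.5, 0.0, -5.2]
width: 0.008
```

Run:
```python
from h import *
corr((.5407,.1791),10.8); print(get_state()['contact_force'])
```

```text
pos [0.5357 0.1782 0.1808] turn [-0.04  0.3   0.12] shift [ 0.0051  0.0001 -0.    ]
[ 5.18714481e-01  2.19551241e-03 -5.23040255e+00]
```

{"op": "drive_tool", "data": {"motion": "0 -1 0 0 0 0 0; 0 -2 0 0 0 0 0; 0 -2 0 0 0 0 0; 0 -2 0 0 0 0 0; 0 -2 0 0 0 0 0; 0 -2 0 0 0 0 0; 0 -2 0 0 0 0 0; 0 -1 0 0 0 0 0; 0 0 0 0 0 0 0; 0 0 0 0 0 0 0"}}

```text
clock: 19.48
position: [0.5391, 0.1788, 0.1768]
ee_rot: [0.012, 0.987, 0.094, -0.129]
contact_force: [0.5, -0.2, -4.3]
width: 0.0075
```

Run:
```python
from h import *
corr((.5407,.1791),10.8); look(15); print(tool().round(3))
```

```text
pos [0.5391 0.1788 0.1768] turn [-0.02 14.86  0.12] shift [ 0.0016 -0.     -0.0004]
pos [0.5391 0.1787 0.1769] turn [-0.02 14.85  0.12] shift [ 0.0016 -0.0001 -0.0004]
[ 0.3  0.2 -5.7]
[[ 0.949  0.189 -0.252  0.539]
 [ 0.183 -0.982 -0.048  0.179]
 [-0.256 -0.    -0.967  0.177]
 [ 0.     0.     0.     1.   ]]
```

View pics/w15.png

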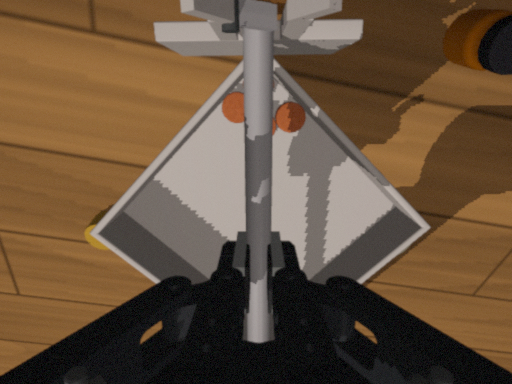

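View pics/s15.png

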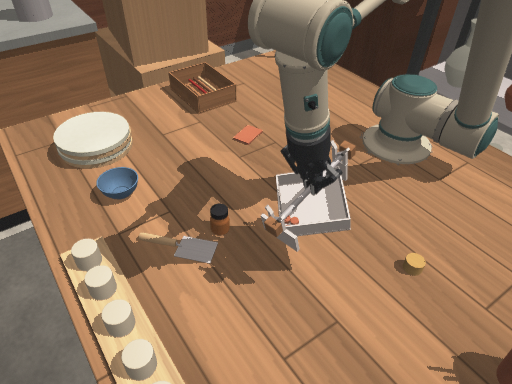

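Tray tilted 15°; buttons already slid to the broad corner (w15 at about (235,107), (290,117), others under the rod). Tilt the rest.

{"op": "drive_tool", "data": {"motion": "0 -1 0 0 0 0 0; 0 -2 0 0 0 0 0; 0 -2 0 0 0 0 0; 0 -2 0 0 0 0 0; 0 -2 0 0 0 0 0; 0 -2 0 0 0 0 0; 0 -2 0 0 0 0 0; 0 -2 0 0 0 0 0; 0 0 0 0 0 0 0; 0 0 0 0 0 0 0; 0 0 0 0 0 0 0"}}

```text
clock: 20.95
position: [0.5426, 0.1796, 0.178]
ee_rot: [0.024, 0.962, 0.092, -0.255]
contact_force: [-0.2, -0.4, -4.9]
width: 0.008
```

Run:
```python
from h import *
look(16)
p=np.load('pics/s16.npz')['p']
a=cv2.resize(p[130:260,230:370],None,fx=5,fy=4.6,interpolation=cv2.INTER_CUBIC);cv2.imwrite('pics/s16c.png',a[:,:,::-1])
```

```text
pos [0.5426 0.1796 0.1781] turn [-0.   29.73  0.14] shift [-0.0017  0.0001  0.001 ]
[ 0.4 -0.  -3.6]
```

View pics/w16.png

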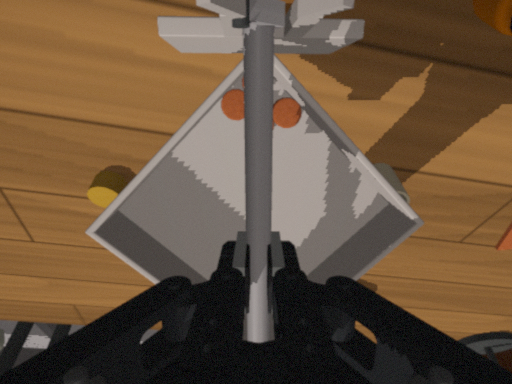

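View pics/s16c.png

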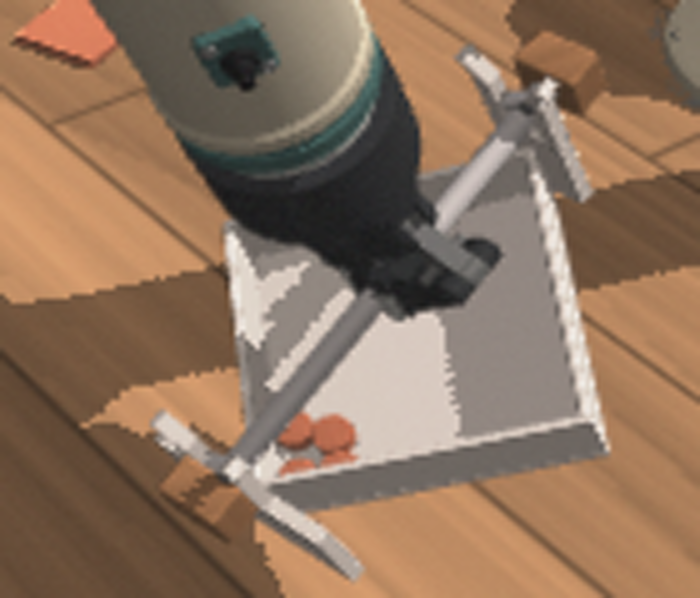

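{"op": "drive_tool", "data": {"motion": "0 0 0 0 0 0 0; 0 0 0 0 0 0 0; 0 0 0 0 0 0 0; 0 0 0 0 0 0 0"}}

```text
clock: 21.55
position: [0.5423, 0.1795, 0.1788]
ee_rot: [0.024, 0.962, 0.092, -0.255]
contact_force: [-0.0, -0.3, -5.1]
width: 0.0081
```

Run:
```python
from h import *
look(17); s=get_state(); print(s['qd'].round(3),s['clock'],s['width'])
a=np.load('pics/w16.npz')['p'].astype(int);b=np.load('pics/w17.npz')['p'].astype(int);print(np.abs(a-b).mean())
p=np.load('pics/s17.npz')['p']
a=cv2.resize(p[205:255,260:320],None,fx=12,fy=12,interpolation=cv2.INTER_CUBIC);cv2.imwrite('pics/s17c.png',a[:,:,::-1])
q,_=snap('top','t17')
```

```text
pos [0.5423 0.1796 0.1788] turn [-0.   29.68  0.14] shift [-0.0015  0.0001  0.0008]
[-0.3  0.3 -5.5]
[-0.001  0.     0.    -0.002 -0.    -0.018] 21.65 0.008088732566461927
3.1757354736328125
```

View pics/s17c.png

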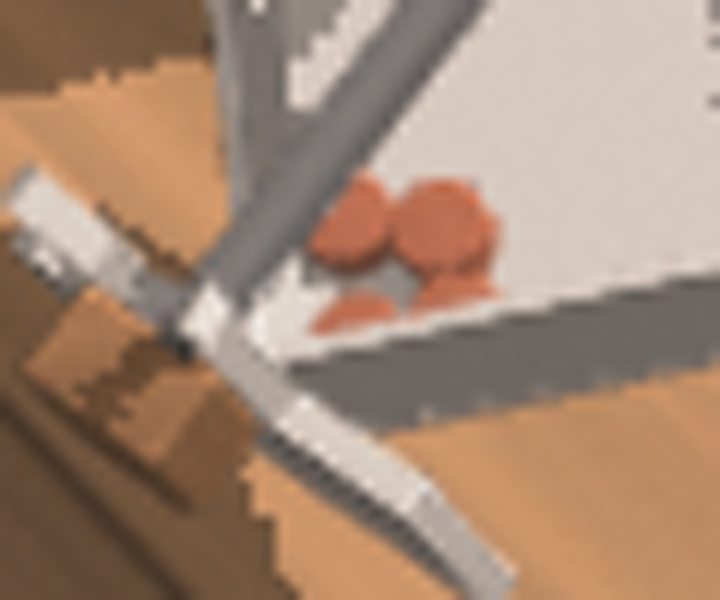

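View pics/t17.png

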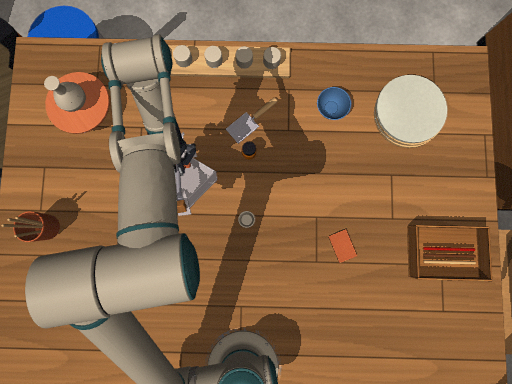

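View pics/s17.png

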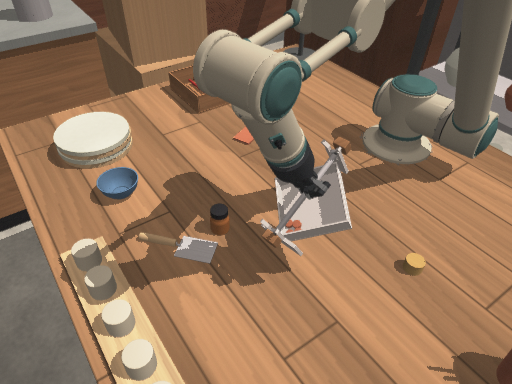

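```bash
python3 -c "
from rig import *
print(sign_off())"
```

```text
the job is handed in; nothing more can be done
None
```

The rod is clipped into both forks. The tray hangs from it in the air, tipped about 30° with the broad-post corner down, and all four buttons are in that corner. I handed it in at about 21.7 s.

**How it went:**
- **First grasp missed:** the fingers closed above the rod. Two camera views showed that the fingertips really end about 37 mm short of the reported TCP. I lowered the tool by that much, and the second grasp held.
- **Seating:** the rod went down past the jaws to its expected height, 58 mm above the tray's underside. A deliberate push there met about 34 N with no further travel. The broad jaw is clearly shut over the rod. The narrow jaw also looks shut, but I could only see it in a coarse view.
- **Lift and tip:** the tray came up on the jaws, and I lifted it about 0.14 m higher before tipping it slowly.

**Last checks:**
- The tool tilt reads 29.7°, and the arm was still, at 0.02 rad/s or less.
- The wrist carries about 5 N, which fits the tray and buttons.
- The gripper reads 8 mm on the 12 mm rod under the 120 N grip. It did not slip, and I put the difference down to soft pads.
- The scene view shows four red buttons together at the broad corner, two of them partly hidden. They seem to sit as one in the corner, one above it and one on each wall.
- I saw no button on the bench. The cup, jar, spatula, tile and weight look unmoved by eye; I did not re-measure them.

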